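Lock the magnet insert into the boiler's dirt filter

ROBOT

A 7-joint arm with a two-finger parallel gripper is mounted at the origin on the work surface. World frame = base frame: x ahead of the robot, y to its left, z up, the work surface at z = 0. Lengths are in m, angles in rad, forces in N, time in s.
With the tool pointing down it reaches from about 0.35 to 0.9 m from the base axis. Payload 7.2 kg.
Tool frame: the origin (TCP) lies on the centre line of the jaws, within the pads' length; the fingertips stand 22 mm ahead of it and the grasp point (between the pads) lies 3 mm ahead of it; z points along the fingers, y is the line along which they close (so a half turn about z gives the same grasp; the last joint's range is limited). The gripper opens to 85 mm and grips with 20 to 120 N. Pads are 22 mm wide; open, the fingers measure 114 mm over their backs; the gripper's body (76 mm by 85 mm) begins 54 mm behind the grasp point. The pads swing forward as they close: fully open they stand 13 mm farther back than shut.
Start: joints at [-1.396, 0.411, -0.013, 1.596, 0.006, 1.134, -0.082], TCP at [0.15, 0.607, 0.253] pointing down, gripper open.
Joint ranges: [-2.95, 2.95], [-0.29, 1.99], [-1.47, 1.44], [0.14, 2.54], [-1.03, 4.17], [0.13, 1.85], [-2.86, 2.86]. Speed limits (rad/s): [2.39, 2.39, 3.01, 3.01, 3.14, 3.14, 3.14].

INTERFACE

Orientations are given as [roll, pitch, yaw] about the fixed x, y, z axes, in that order (R = Rz(yaw) Ry(pitch) Rx(roll)).
In Python, from station import read_state, viewer, manip gives the robot as it stands.
- The arm moves only by the tool apply_moves, never from a script. Its argument "increments" is a list of rows, each an object with "hand": the closure, from 0 (fully open) to 1 (shut); "translation": the shift along the tool's x, y, z each as a share of 100 mm, from -1 to 1, a list of three; "twist": the turn about the tool's z as a share of pi rad, from -1 to 1. A call has 1 to 10 rows; each row shifts and turns the commanded pose from where the row before left it, along the tool's axes as they then stand; what a row does not reach is not made up. A row lasts 1/12 s, in which the tool goes at most 41.7 mm and 7.16 degrees, less where a joint would pass 70% of its speed; a pose out of reach is approached as far as the arm can. A call with a number of a shift or a turn outside -1 to 1 is refused whole. A call with a gripper value outside its range is refused whole. The fingers move at their own pace and stop on an object; the grip force is fixed at half the most. Time passes only in rows, so rows that do not move let the fingers close. It gives the time, the measured TCP pose, the force, the opening and the grip force at its end, in the units of the state.
- read_state(): the state, without advancing time (a new reading comes with each control period).
- viewer.camera(name): name is "scene" or "side" or "wrist"; returns a dict with "color" (420x560x3 uint8, blue, green, red), "z_map" (420x560 float32, m along the optical axis (not along the pixel's ray), 0 where there is no reading), "camera_matrix" (3x3 intrinsics, pixels), "k1" (the pictures are not rectified: a ray, as slopes to the right and down, at radius r is drawn at 1 + k1 r^2 times it, then the intrinsics apply), "rvec" (rotation vector, rad) and "tvec" (3), from world to camera coordinates, as OpenCV has them. Camera axes: x right, y down, z forward; pixel columns grow to the right and rows downward; lengths in m; the calibration is good to about 2 mm. A picture is of the moment at which its call begins.
- manip.job_done(): hands the job in; it is judged then, once.
The state is a dict: "time_s": time; "joints": joint angles; "joint_vel": joint speeds; "tau": joint torques, N m; "tcp_pos": TCP position; "tcp_rot": TCP orientation; "wrist_force": force on the tool from outside, world axes, zero at the start; "ft_torque": the same for the moment, N m; "finger_gap": opening from 0.0 (shut) to 1.0 (fully open); "grasp_force": force on a finger pad.
Only numpy, scipy, OpenCV 4.12 (cv2) and the standard library are available. Lean on these libraries where they do the work, as an engineer would, in place of code of your own. Each camera call takes 0.05 s, during which the arm holds its last target. There are 200 camera calls.

TASK

Fit the red-handled magnet insert into the grey dirt filter on the ledge: put its two lugs down through the two slots of the mouth, press it in against the spring and twist it a quarter turn clockwise (seen from above) towards the red dots until it locks, then let go. Press firmly but never force it: more than 25 N on the filter spoils its seat. Leave the spanner, screwdriver, fuse box cover and key ring where they are.

Things in the scene. Friction and masses are not known exactly. Their poses are not given: they have to be found in the camera images.
- insert_grip (a point): Magnet insert: loose upright plug, 86 mm tall, 0.14 to 0.28 kg, standing on its foot. This point: centre of its red handle, 66 mm above the foot; z up. The handle is an upright bar 44 mm long (x), 14 thick (y), 40 tall (46 to 86 above the foot). Below it a black disc 40 mm in diameter, 4 thick, then the steel stem. Half a turn looks and works the same.
- insert_foot (a point): Centre of the insert's flat foot, its lowest end; axes as insert_grip. The stem is 30 mm in diameter and 42 long, tapered over its lowest 3 mm. Two brass lugs stick out at the foot along +x and -x, in line with the handle: tips 22 mm from the axis, 8 mm wide, 0 to 8 mm above the foot.
- housing: Dirt filter, fixed on the ledge: grey upright pot 68 mm in diameter, 70 tall; copper pipes on its +y and -y sides reach 69 mm from the axis, 34 mm high. Origin: centre of its underside. Inside, a sprung plate meets the foot 15 to 25 mm below the mouth; it gives from 3 N on, 2.5 N more per mm. How deep plate and catch sit (together) differs from start to start, cannot be read and must be felt.
- mouth (a point): Centre of the filter's mouth, level with its top. The brass hole is 33.6 mm in diameter, with two lug slots along +x and -x of this frame (white marks), 12 mm wide, reaching 25 mm from the axis. The lugs pass under the catch only with the plate pushed down at least 5 mm (15.5 N); 25 N comes at 8.8 mm.
- lock_mark (a point): Same point as mouth, but x runs through the two red dots on the rim, 86 degrees clockwise from above from the slots; turning the other way is blocked. Handle and lugs lie along this x when locked: there the lugs can rise 4 mm into pockets that hold them, the foot then 16 to 26 mm below the mouth. A hard stop follows about 10 degrees further.
- spanner: Bystander: chrome adjustable spanner, 205 mm long, lying flat, 10 mm thick. Origin near its middle, underside; x along its length.
- screwdriver: Bystander: blue-handled screwdriver, 200 mm long, lying along its x, at most 35 mm thick. Origin near its middle, underside.
- cover: Bystander: black plastic fuse box cover, 85 x 130 x 32 mm (x, y, z). Origin: centre of its underside.
- keys: Bystander: steel ring 48 mm across with three brass bleed keys reaching 66 mm from its centre, 6 mm thick. Origin: ring centre.

How it is judged:
On the way:
1. the lugs are down through the slots: foot more than 12 mm below the mouth, lugs still in line with the slots (z of insert_foot in the frame of mouth below -0.012 m and horizontal distance between insert_foot and mouth below 0.005 m and angle between the x axis of insert_foot and the x axis of mouth, either way round below 0.35 rad), for 0.1 s.
At the end, for the whole second after the job is handed in: The insert rests locked in the filter, let go and at rest: foot 13.5 to 28.5 mm below the mouth and within 5 mm of its axis, upright within 7 degrees, handle in line with the red dots within 10 degrees (z of insert_foot in the frame of mouth between -0.0285 and -0.0135 m and horizontal distance between insert_foot and mouth below 0.005 m and angle between the x axis of insert_foot and the x axis of lock_mark, either way round below 0.18 rad and angle between insert_foot's own z axis and vertical below 0.12 rad and linear speed of insert below 0.02 m/s and angular speed of insert below 0.2 rad/s); the robot touches nothing.
It fails at once if more than 25 N between the insert and the filter (contact force between insert and housing above 25 N).
It fails at once if a bystander is moved by more than 15 mm (distance of any of spanner, screwdriver, cover, keys from where it was at the start of the episode above 0.015 m).
It also fails if it takes over 48 s, if anything falls off the work surface, if the arm or the gripper's body presses on something with over 40 N, if the wrist force passes 120 N, or if a joint passes its speed limit or range.

## Working session

There is one attempt and no reset: what is moved stays moved. The work goes in short steps, Python scripts to look and compute and a tool call to move; the robot and the scene stay as the last step left them, time stands still between calls to the robot, and variables do not carry over. Pictures are saved under pics/ and viewed, at most 10 in all, crops included, and the job is handed in when it is done.

Besides the shell and the picture viewer there is one more tool, called after "Emit:" in YAML: its name, and indented under it one key for each argument. apply_moves: Moves the arm, as the interface text tells. Its arguments: {"type":"object","properties":{"increments":{"type":"array"}},"required":["increments"]}

```bash
mkdir -p pics
cat > h.py <<'E'
import numpy as np, cv2
from station import read_state, viewer, manip
def save(name, fn):
    c=viewer.camera(name); cv2.imwrite(f'pics/{fn}.png',c['color']); np.savez(f'pics/{fn}.npz',**{k:np.array(v) for k,v in c.items()}); return c
def load(fn): return np.load(f'pics/{fn}.npz')
def undist(c,uv):
    K=c['camera_matrix']; k1=float(c['k1']); uv=np.atleast_2d(np.array(uv,float))
    d=np.array([k1,0,0,0,0.])
    return cv2.undistortPointsIter(uv.reshape(-1,1,2),K,d,None,None,(3,50,1e-9)).reshape(-1,2)
def ray(c,uv):
    R=cv2.Rodrigues(c['rvec'])[0]; t=np.array(c['tvec']).reshape(3)
    n=undist(c,uv); d=np.c_[n,np.ones(len(n))]@R
    return -R.T@t, d
def at_z(c,uv,z):
    o,d=ray(c,uv); s=(z-o[2])/d[:,2]; return o+d*s[:,None]
def by_depth(c,uv):
    o,d=ray(c,uv); uv=np.atleast_2d(uv).astype(int); z=c['z_map'][uv[:,1],uv[:,0]]; return o+d*z[:,None]
def cloud(c):
    v,u=np.nonzero(c['z_map']>0); o,d=ray(c,np.c_[u,v]); return o+d*c['z_map'][v,u][:,None],u,v
E
python3 - <<'E'
from h import *
print(read_state())
a=save('scene','s0'); b=save('side','d0'); 
cv2.imwrite('pics/both.png',cv2.resize(np.vstack([a['color'],b['color']]),None,fx=.71,fy=.71))
E
```

```text
{'time_s': 0.0, 'joints': array([-1.3961695 ,  0.41190431, -0.0127405 ,  1.5970164 ,  0.00562011,
        1.13428935, -0.08220637]), 'joint_vel': array([ 0.00025697, -0.00049015, -0.00047891,  0.00199335, -0.001282  ,
        0.00173908,  0.00055055]), 'tau': array([-1.47961873e-03, -6.00624418e+01,  6.81882240e-01, -2.99419373e+01,
        1.38165956e-02,  1.04382337e-02, -2.37490633e-05]), 'tcp_pos': array([0.15019951, 0.60622714, 0.25246146]), 'tcp_rot': array([-3.14001553e+00,  1.18666722e-04,  2.89881867e+00]), 'wrist_force': array([-0.19082096, -0.16553455, -0.07405097]), 'ft_torque': array([-0.01077838, -0.03164305, -0.01346027]), 'grasp_force': 0.0, 'finger_gap': 1.0012949850533557}
```

View pics/both.png

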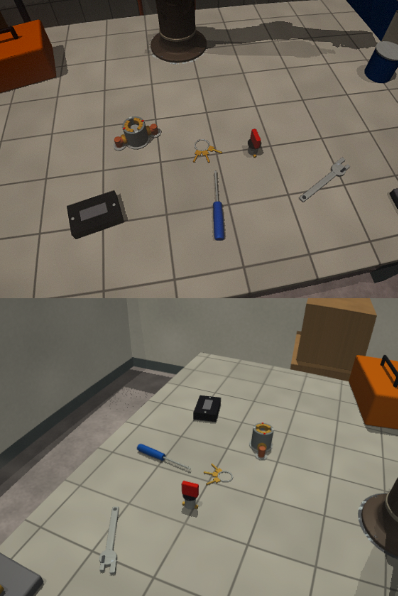

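Upper picture (scene): filter at about (187,185) full-res, insert at (358,197), keys between them, and the arm out of view. Lower picture (side): filter at (370,195), insert at (268,272). I'll enlarge both.

Run:
```python
from h import *
a=load('s0');b=load('d0')
def crop(c,u,v): return cv2.resize(c['color'][v:v+75,u:u+100],None,fx=4,fy=4,interpolation=cv2.INTER_CUBIC)
cv2.imwrite('pics/c1.png',np.vstack([np.hstack([crop(a,145,150),crop(a,310,160)]),np.hstack([crop(b,320,165),crop(b,220,240)])]))
for n,c in(('scene',a),('side',b)):
    P,u,v=cloud(c); 
    col=c['color'][v,u].astype(int)
    print(n,'cam',ray(c,[[280,210]])[0])
    red=(col[:,2]>110)&(col[:,1]<50)&(col[:,0]<50)&(P[:,2]>.03)&(P[:,2]<.12)&(P[:,0]>.2)&(np.abs(P[:,1])<.45)
    Q=P[red]; print('red',len(Q),Q.mean(0),Q.min(0),Q.max(0))
    ins=Q.mean(0)
    m=(P[:,2]>.03)&(P[:,2]<.2)&(P[:,0]>.25)&(np.abs(P[:,1])<.4)
    from scipy.cluster.hierarchy import fcluster,linkage
    Q=P[m]; l=fcluster(linkage(Q[:,:2],'single'),.012,'distance')
    for i in np.unique(l):
        q=Q[l==i]
        if len(q)>30: print(len(q),q.mean(0).round(4),q.min(0).round(4),q.max(0).round(4), 'zp',np.percentile(q[:,2],[50,90,97]).round(4))
    f=c['z_map'];
```

```text
scene cam [ 1.06652504 -0.0835699   0.77408943]
red 111 [0.55519263 0.12479287 0.08409677] [ 0.44309782 -0.21535122  0.06863827] [0.58710959 0.16298622 0.08777708]
399 [0.5696 0.1526 0.0656] [0.5416 0.1372 0.0308] [0.5893 0.1755 0.0878] zp [0.0665 0.086  0.087 ]
2417 [ 0.6967 -0.3066  0.0318] [ 0.6422 -0.3787  0.03  ] [ 0.7495 -0.2364  0.0363] zp [0.0316 0.0333 0.0342]
1183 [ 0.461  -0.1838  0.0545] [ 0.4195 -0.249   0.03  ] [ 0.4899 -0.1194  0.0729] zp [0.0566 0.0702 0.0713]
side cam [0.31994918 0.69753155 0.67936004]
red 123 [0.55915972 0.14730745 0.08503763] [ 0.4432235  -0.21473726  0.06953304] [0.58307343 0.16244581 0.08870297]
589 [0.561  0.1604 0.0645] [0.5405 0.1463 0.0301] [0.5841 0.1743 0.0887] zp [0.0645 0.0854 0.0868]
837 [ 0.4502 -0.171   0.0556] [ 0.4201 -0.2201  0.03  ] [ 0.4862 -0.1204  0.0727] zp [0.0594 0.0702 0.0713]
753 [ 0.6939 -0.3052  0.032 ] [ 0.6418 -0.3792  0.03  ] [ 0.7495 -0.2364  0.0369] zp [0.0319 0.0337 0.0345]
```

View pics/c1.png

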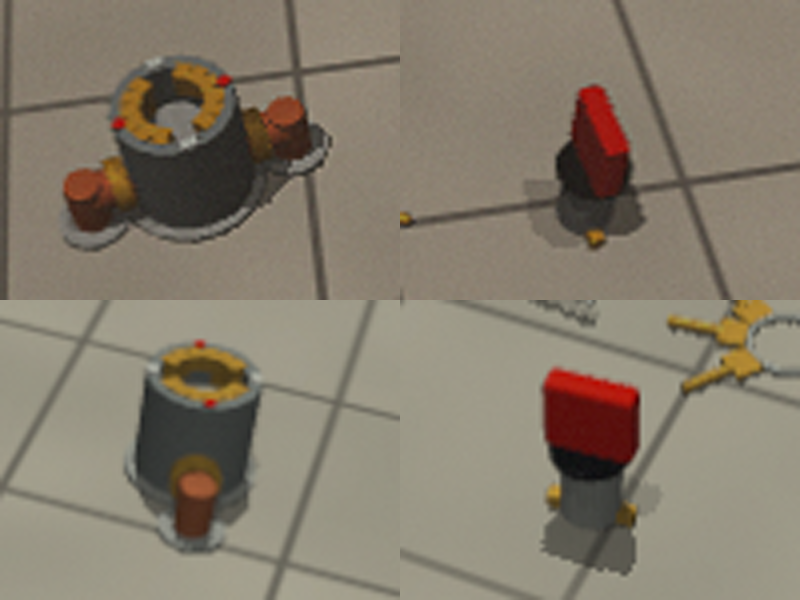

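Crops: in scene the red dots sit at (224,80) and (118,124), white marks at about (154,63) and (190,142). In the side view the red dots are at (200,344) and (209,403). The handle's long side runs roughly along world x.

Run:
```python
from h import *
a=load('s0');b=load('d0')
s=lambda L,u,v,y0=0:[[u+x/4-.4,v+(y-y0)/4-.4] for x,y in L]
for n,c,L in(('scene',a,s([(224,80),(118,124),(154,63),(190,142)],145,150)),('side',b,s([(200,344),(209,403),(152,369),(254,378)],320,165,300))):
    p=at_z(c,L,.071); print(n,p.round(4).tolist())
    d=p[0]-p[1]; w=p[2]-p[3]
    print(' centre red',(p[0]+p[1])/2,'len',np.linalg.norm(d),np.degrees(np.arctan2(d[1],d[0])),' white',(p[2]+p[3])/2,np.linalg.norm(w),np.degrees(np.arctan2(w[1],w[0])))
    P,u,v=cloud(c); m=(P[:,2]>.0)&(P[:,0]>.53)&(P[:,0]<.6)&(P[:,1]>.12)&(P[:,1]<.19)
    col=c['color'][v,u].astype(int)
    for nm,q in(('top',P[m&(P[:,2]>.083)&(col[:,2]>90)]),):
        r=cv2.minAreaRect(q[:,:2].astype(np.float32)*1000); print(nm,len(q),r,cv2.boxPoints(r).round(1).tolist())
    # rim circle from cloud
    m=(abs(P[:,2]-.0705)<.002)&(np.hypot(P[:,0]-.455,P[:,1]+.183)<.06)
    q=P[m]; print('rim',len(q),cv2.minEnclosingCircle(q[:,:2].astype(np.float32)*1000))
```

```text
scene [[0.4444, -0.1564, 0.071], [0.4645, -0.2128, 0.071], [0.4258, -0.1927, 0.071], [0.4831, -0.1763, 0.071]]
 centre red [ 0.45442774 -0.18461288  0.071     ] len 0.05983872592588713 109.63237368281327  white [ 0.45444208 -0.18447441  0.071     ] 0.05966609218523643 -164.06821115321893
top 115 ((564.3525390625, 156.4061279296875), (45.25054931640625, 14.40124225616455), 2.6369779109954834) [[541.4000244140625, 162.60000610351562], [542.0999755859375, 148.1999969482422], [587.2999877929688, 150.3000030517578], [586.5999755859375, 164.60000610351562]]
rim 326 ((454.58868408203125, -183.77392578125), 34.364925384521484)
side [[0.4629, -0.2144, 0.071], [0.4438, -0.1584, 0.071], [0.4824, -0.1776, 0.071], [0.4256, -0.1933, 0.071]]
 centre red [ 0.4533899 -0.1864212  0.071    ] len 0.059199126711219324 -71.17511209804475  white [ 0.45399667 -0.18545376  0.071     ] 0.05893583532649049 15.407426134004542
top 135 ((562.753173828125, 154.8896942138672), (42.2364616394043, 15.5345458984375), 5.54242467880249) [[541.0, 160.60000610351562], [542.5, 145.10000610351562], [584.5, 149.1999969482422], [583.0, 164.6999969482422]]
rim 228 ((453.1580810546875, -184.71023559570312), 34.635990142822266)
```

Emit:
apply_moves:
  increments:
    - {"hand": 0,"translation": [0,0,0],"twist": -0.033}
    - {"hand": 0,"translation": [0,0,0],"twist": -0.033}
    - {"hand": 0,"translation": [0,0,0],"twist": -0.033}
    - {"hand": 0,"translation": [-0.224,-0.281,0],"twist": 0}
    - {"hand": 0,"translation": [-0.224,-0.281,0],"twist": 0}
    - {"hand": 0,"translation": [-0.224,-0.281,0],"twist": 0}
    - {"hand": 0,"translation": [-0.224,-0.281,0],"twist": 0}
    - {"hand": 0,"translation": [-0.224,-0.281,0],"twist": 0}
    - {"hand": 0,"translation": [-0.224,-0.281,0],"twist": 0}
    - {"hand": 0,"translation": [-0.224,-0.281,0],"twist": 0}

```text
time_s: 0.93
tcp_pos: [0.3209, 0.4194, 0.2531]
tcp_rot: [-3.141, -0.0, -3.073]
wrist_force: [0.6, 0.6, 0.3]
finger_gap: 0.997
grasp_force: 0.0
```

Emit:
apply_moves:
  increments:
    - {"hand": 0,"translation": [-0.224,-0.281,0],"twist": 0}
    - {"hand": 0,"translation": [-0.224,-0.281,0],"twist": 0}
    - {"hand": 0,"translation": [-0.224,-0.281,0],"twist": 0}
    - {"hand": 0,"translation": [-0.224,-0.281,0],"twist": 0}
    - {"hand": 0,"translation": [-0.224,-0.281,0],"twist": 0}
    - {"hand": 0,"translation": [-0.224,-0.281,0],"twist": 0}
    - {"hand": 0,"translation": [-0.224,-0.281,0],"twist": 0}
    - {"hand": 0,"translation": [-0.224,-0.281,0],"twist": 0}
    - {"hand": 0,"translation": [-0.224,-0.281,0],"twist": 0}
    - {"hand": 0,"translation": [-0.224,-0.281,0],"twist": 0}

```text
time_s: 1.77
tcp_pos: [0.5635, 0.1545, 0.253]
tcp_rot: [-3.142, -0.001, -3.073]
wrist_force: [-0.0, 0.0, -0.9]
finger_gap: 0.998
grasp_force: 0.0
```

Above the insert; check with the wrist camera.

Run:
```python
from h import *
c=save('wrist','w0'); s=read_state(); print(s['joints'],s['tcp_pos'],s['tcp_rot'][2])
P,u,v=cloud(c); col=c['color'][v,u].astype(int)
m=(P[:,2]>.078)&(P[:,2]<.095)&(col[:,2]>70)&(col[:,1]<60)&(np.hypot(P[:,0]-.563,P[:,1]-.156)<.04)
q=P[m]; print(len(q),q[:,2].mean(), np.median(q[:,2]))
r=cv2.minAreaRect(q[:,:2].astype(np.float32)*1000); print(r)
```

```text
[-0.50246581  0.34537351  0.21373331  1.70622524 -0.07522529  1.09685074
  1.36474727] [0.56803598 0.14701638 0.25316564] -3.0809069088873335
593 0.08506579571007386 0.08510867024535507
((561.3836669921875, 151.80892944335938), (41.693115234375, 13.30091667175293), 5.354166507720947)
```

View pics/w0.png

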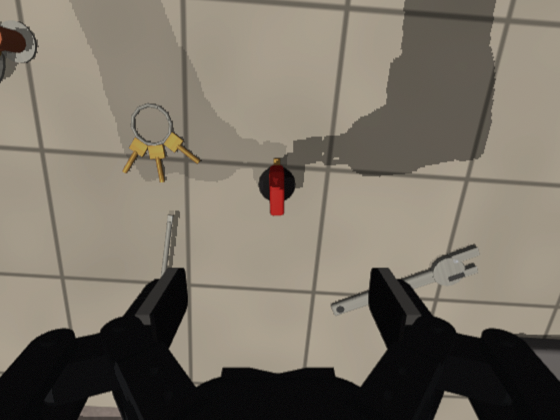

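The handle shows at about (277,190) with its long axis vertical in the image, and nothing is near the finger paths. The arm was still settling, so I retake the numbers.

```bash
cat >> h.py <<'E'
def handle(c,x,y,zt=.0855,tol=.006):
    P,u,v=cloud(c); col=c['color'][v,u].astype(int)
    q=P[(abs(P[:,2]-zt)<tol)&(col[:,2]>70)&(col[:,1]<60)&(np.hypot(P[:,0]-x,P[:,1]-y)<.04)]
    return len(q),np.median(q[:,2]),cv2.minAreaRect(q[:,:2].astype(np.float32)*1000)
E
python3 - <<'E'
from h import *
for i in range(2):
    s=read_state(); print(s['tcp_pos'],s['tcp_rot'][2],s['joint_vel'].round(3))
    c=save('wrist','w1'); print(handle(c,.563,.156))
E
```

```text
[0.56803598 0.14701638 0.25316564] -3.0809069088873335 [-0.031 -0.037  0.     0.061  0.034 -0.005 -0.147]
(590, np.float64(0.08512894269205876), ((561.6682739257812, 151.763671875), (42.389129638671875, 13.403633117675781), 4.080574035644531))
[0.56603943 0.14945316 0.25294635] -3.0819455216461003 [-0.055 -0.021 -0.073  0.04  -0.02   0.007 -0.074]
(572, np.float64(0.08515123460705065), ((561.5158081054688, 152.009765625), (42.84032440185547, 12.536271095275879), 3.999812126159668))
```

Emit:
apply_moves:
  increments:
    - {"hand": 0,"translation": [0,0,0.3],"twist": 0}
    - {"hand": 0,"translation": [0,0,0.3],"twist": 0}
    - {"hand": 0,"translation": [0,0,0.2],"twist": 0}
    - {"hand": 0,"translation": [0,0,0.1],"twist": 0}
    - {"hand": 0,"translation": [0,0,0],"twist": 0}
    - {"hand": 0,"translation": [0,0,0],"twist": 0}
    - {"hand": 0,"translation": [0,0,0],"twist": 0}
    - {"hand": 0,"translation": [0,0,0],"twist": 0}
    - {"hand": 0,"translation": [0,0,0],"twist": 0}

```text
time_s: 2.67
tcp_pos: [0.5634, 0.1564, 0.1646]
tcp_rot: [3.141, 0.002, -3.073]
wrist_force: [-0.7, -0.5, -0.2]
finger_gap: 0.999
grasp_force: 0.0
```

Run:
```python
from h import *
s=read_state(); print(s['tcp_pos'],s['tcp_rot'][2],s['joint_vel'].round(3))
c=save('wrist','w2'); print(handle(c,.563,.156))
s=read_state(); print(s['tcp_pos'])
```

```text
[0.56338177 0.15637643 0.16463052] -3.0732142879166218 [ 0.002  0.003 -0.001  0.006 -0.001 -0.003  0.   ]
(1093, np.float64(0.08515719702028696), ((561.4046020507812, 152.06094360351562), (42.75057601928711, 13.766891479492188), 3.6327478885650635))
[0.56327322 0.15626311 0.16439761]
```

Emit:
apply_moves:
  increments:
    - {"hand": 0,"translation": [0.01,-0.024,0.25],"twist": 0}
    - {"hand": 0,"translation": [0,0,0.25],"twist": 0}
    - {"hand": 0,"translation": [0,0,0.2],"twist": 0}
    - {"hand": 0,"translation": [0,0,0.12],"twist": 0}
    - {"hand": 0,"translation": [0,0,0.08],"twist": 0}
    - {"hand": 0,"translation": [0,0,0],"twist": 0}
    - {"hand": 0,"translation": [0,0,0],"twist": 0}
    - {"hand": 0,"translation": [0,0,0],"twist": 0}

```text
time_s: 3.38
tcp_pos: [0.5627, 0.1538, 0.0744]
tcp_rot: [3.141, 0.002, -3.073]
wrist_force: [-0.1, -0.4, -0.1]
finger_gap: 0.999
grasp_force: 0.0
```

Emit:
apply_moves:
  increments:
    - {"hand": 0.5,"translation": [0,0,0],"twist": 0}
    - {"hand": 0.7,"translation": [0,0,0],"twist": 0}
    - {"hand": 0.75,"translation": [0,0,0],"twist": 0}
    - {"hand": 0.8,"translation": [0,0,0],"twist": 0}
    - {"hand": 0.85,"translation": [0,0,0],"twist": 0}
    - {"hand": 0.9,"translation": [0,0,0],"twist": 0}
    - {"hand": 0.95,"translation": [0,0,0],"twist": 0}
    - {"hand": 1,"translation": [0,0,0],"twist": 0}
    - {"hand": 1,"translation": [0,0,0],"twist": 0}
    - {"hand": 1,"translation": [0,0,0],"twist": 0}

```text
time_s: 4.22
tcp_pos: [0.5621, 0.1535, 0.0735]
tcp_rot: [3.141, 0.0, -3.074]
wrist_force: [0.1, -0.4, 3.7]
finger_gap: 0.157
grasp_force: 58.9
```

Emit:
apply_moves:
  increments:
    - {"hand": 1,"translation": [0,0,0],"twist": 0}
    - {"hand": 1,"translation": [0,0,0],"twist": 0}
    - {"hand": 1,"translation": [0,0,-0.02],"twist": 0}
    - {"hand": 1,"translation": [0,0,-0.1],"twist": 0}
    - {"hand": 1,"translation": [0,0,-0.2],"twist": 0}
    - {"hand": 1,"translation": [0,0,-0.3],"twist": 0}
    - {"hand": 1,"translation": [0,0,-0.3],"twist": 0}
    - {"hand": 1,"translation": [0,0,-0.08],"twist": 0}
    - {"hand": 1,"translation": [0,0,0],"twist": 0}
    - {"hand": 1,"translation": [0,0,0],"twist": 0}

```text
time_s: 5.05
tcp_pos: [0.5615, 0.1536, 0.1729]
tcp_rot: [3.141, -0.0, -3.073]
wrist_force: [-0.8, -0.1, -3.6]
finger_gap: 0.154
grasp_force: 58.7
```

Emit:
apply_moves:
  increments:
    - {"hand": 1,"translation": [0,0,0],"twist": -0.0327}
    - {"hand": 1,"translation": [0,0,0],"twist": -0.0327}
    - {"hand": 1,"translation": [0.195,-0.297,0],"twist": 0}
    - {"hand": 1,"translation": [0.195,-0.297,0],"twist": 0}
    - {"hand": 1,"translation": [0.195,-0.297,0],"twist": 0}
    - {"hand": 1,"translation": [0.195,-0.297,0],"twist": 0}
    - {"hand": 1,"translation": [0.195,-0.297,0],"twist": 0}
    - {"hand": 1,"translation": [0.195,-0.297,0],"twist": 0}
    - {"hand": 1,"translation": [0.195,-0.297,0],"twist": 0}
    - {"hand": 1,"translation": [0.195,-0.297,0],"twist": 0}

```text
time_s: 5.88
tcp_pos: [0.4738, -0.1186, 0.1714]
tcp_rot: [3.14, -0.003, -2.868]
wrist_force: [1.4, -0.4, -2.8]
finger_gap: 0.155
grasp_force: 58.7
```

Emit:
apply_moves:
  increments:
    - {"hand": 1,"translation": [0.195,-0.297,0],"twist": 0}
    - {"hand": 1,"translation": [0.195,-0.297,0],"twist": 0}
    - {"hand": 1,"translation": [0,0,0],"twist": 0}
    - {"hand": 1,"translation": [0,0,0],"twist": 0}
    - {"hand": 1,"translation": [0,0,0],"twist": 0}
    - {"hand": 1,"translation": [0,0,0],"twist": 0}
    - {"hand": 1,"translation": [0,0,0],"twist": 0}
    - {"hand": 1,"translation": [0,0,0],"twist": 0}
    - {"hand": 1,"translation": [0,0,0],"twist": 0}
    - {"hand": 1,"translation": [0,0,0],"twist": 0}

```text
time_s: 6.72
tcp_pos: [0.4547, -0.1846, 0.1732]
tcp_rot: [3.142, 0.0, -2.867]
wrist_force: [0.0, -0.4, -2.8]
finger_gap: 0.157
grasp_force: 59.1
```

Run:
```python
from h import *
s=read_state(); print(s['tcp_pos'],s['tcp_rot'],s['joints'][6],s['wrist_force'])
a=save('scene','s1');b=save('side','d1')
def crop(c,u,v): return cv2.resize(c['color'][v:v+75,u:u+50],None,fx=8,fy=8,interpolation=cv2.INTER_CUBIC)
cv2.imwrite('pics/c2.png',np.hstack([crop(a,163,135),crop(b,346,150)]))
```

```text
[ 0.45465975 -0.18455042  0.1732422 ] [ 3.14150867e+00  2.74068944e-05 -2.86687299e+00] 2.2333971492188605 [ 0.00756421 -0.36781087 -2.8323542 ]
```

View pics/c2.png

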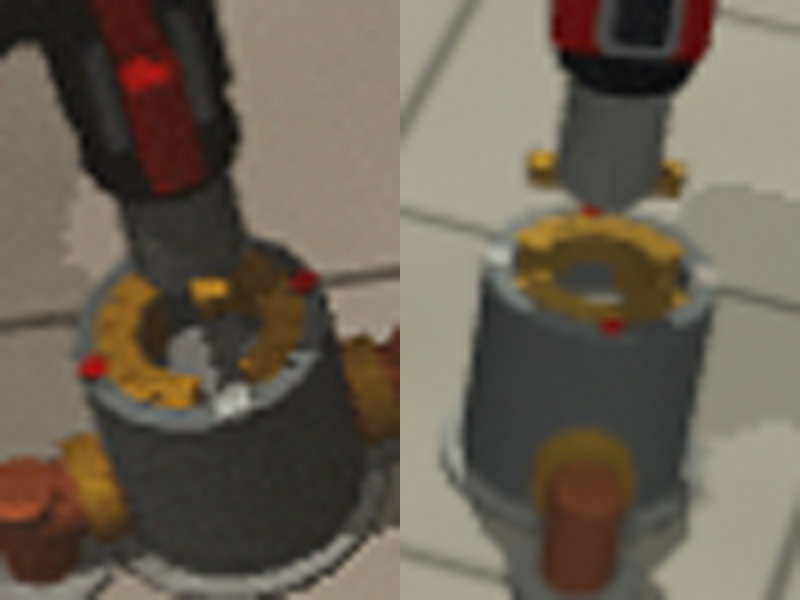

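Scene half: stem edges at about x=125/237 on row 220; red dots at (305,282) and (93,368). Side half: stem edges at about x=561/664 on row 150, lugs at (543,168) and (673,179), red dots at (592,212) and (612,326). It looks well aligned; next I compare each camera's sideways offset.

Run:
```python
from h import *
a=load('s1');b=load('d1')
f=lambda L,u,v:np.array([[u+x/8-.45,v+y/8-.45] for x,y in L])
def go(c,u,v,L,R,dots,lugs=None):
    o,dl=ray(c,f(L,u,v)); _,dr=ray(c,f(R,u,v))
    A=np.arctan2(dl[:,1],dl[:,0]); B=np.arctan2(dr[:,1],dr[:,0]); print(np.degrees(A),np.degrees(B))
    al=(A.mean()+B.mean())/2; h=abs(A.mean()-B.mean())/2
    p=at_z(c,f(dots,u,v),.0705); m=p.mean(0)
    dist=.015/np.sin(h); n=np.array([-np.sin(al),np.cos(al)])
    print('dist',dist,np.hypot(*(m-o)[:2]),'mouth',m[:2],'n',n,'stem minus mouth along n',-(m-o)[:2]@n*1000, 'TCP minus mouth along n',(np.array([.45466,-.18455])-m[:2])@n*1000)
    d=p[0]-p[1]; print('red ang',np.degrees(np.arctan2(d[1],d[0])))
    if lugs:
        q=at_z(c,f(lugs,u,v),.1037); d=q[1]-q[0]; print('lugs',q,np.linalg.norm(d),np.degrees(np.arctan2(d[1],d[0])))
go(a,163,135,[(120,210),(131,262)],[(232,195),(243,240)],[(305,282),(93,368)])
go(b,346-50,150,[(563,120),(559,180)],[(668,100),(661,160)],[(592,212),(612,326)],[(543,168),(673,179)])
```

```text
[-169.59257212 -169.4938598 ] [-172.15609183 -172.14277986]
dist 0.6595842459070045 0.6205641289675689 mouth [ 0.4542309  -0.18454374] n [ 0.159083   -0.98726521] stem minus mouth along n -2.2823717426328027 TCP minus mouth along n 0.07444364846081108
red ang 109.01878346351796
[-80.32154829 -80.41052356] [-82.11522555 -82.17000208]
dist 0.9675580555310114 0.893894005031213 mouth [ 0.45313836 -0.18638424] n [0.98837299 0.15204878] stem minus mouth along n 2.7577341655138707 TCP minus mouth along n 1.7828412739764292
red ang -70.4124704133425
lugs [[ 0.47315792 -0.17955176  0.1037    ]
 [ 0.43768038 -0.18952419  0.1037    ]] 0.03685247839324124 -164.29979693820906
```

Run:
```python
from h import *
from scipy.optimize import least_squares
for n in('s1','d1'):
    c=load(n); P,u,v=cloud(c); r0=np.hypot(P[:,0]-.4545,P[:,1]+.185)
    q=P[(P[:,2]>.11)&(P[:,2]<.137)&(r0<.021)]
    g=lambda q,r:least_squares(lambda p:np.hypot(q[:,0]-p[0],q[:,1]-p[1])-r,[.4545,-.185],loss='soft_l1',f_scale=.001)
    A=g(q,.015); 
    w=P[(P[:,2]>.01)&(P[:,2]<.066)&(r0>.029)&(r0<.039)&(abs((P[:,0]-.4545)*np.cos(np.radians(109))+(P[:,1]+.185)*np.sin(np.radians(109)))<.03)]
    B=g(w,.034)
    o=ray(c,[[0,0]])[0]
    rim=P[(abs(P[:,2]-.0705)<.003)&(r0<.04)]
    print(n,len(q),'stem',A.x,np.abs(A.fun).mean(),len(w),'pot',B.x,np.abs(B.fun).mean(),'diff mm',(A.x-B.x)*1000,'rimz',np.median(rim[:,2]))
    for k,(z0,z1) in enumerate([(.108,.118),(.118,.128),(.128,.138)]):
        t=P[(P[:,2]>z0)&(P[:,2]<z1)&(r0<.021)]; print('  ',z0,len(t),g(t,.015).x)
    # edges per row in azimuth
    for z,Q,R in((1,q,.015),(2,w,.034)):
        a=np.arctan2(Q[:,1]-o[1],Q[:,0]-o[0])%(2*np.pi); lo,hi=np.percentile(a,[0.5,99.5]); print('  az',np.degrees([lo,hi]),'mid',np.degrees((lo+hi)/2))
    br=P[(r0<.021)&(P[:,2]>.09)]; print('  foot min z',np.sort(br[:,2])[:5])
```

```text
s1 130 stem [ 0.45557546 -0.18204711] 0.0006774845117405875 460 pot [ 0.45343537 -0.18505193] 0.0007576085681749057 diff mm [2.14009845 3.00482552] rimz 0.06954241946718054
   0.108 50 [ 0.45579525 -0.18211609]
   0.118 52 [ 0.45550201 -0.18200652]
   0.128 35 [ 0.45549858 -0.18200607]
  az [187.81117709 190.39024645] mid 189.10071176900863
  az [186.44695545 191.94712554] mid 189.19704049553764
  foot min z [0.10128247 0.10213863 0.1022866  0.10258355 0.10277614]
d1 135 stem [ 0.4563895  -0.18390789] 0.001109849559059872 345 pot [ 0.4535202  -0.18797025] 0.0008898053878282259 diff mm [2.8692966  4.06235513] rimz 0.06992534746851498
   0.108 52 [ 0.45578641 -0.18429799]
   0.118 48 [ 0.45646409 -0.18386631]
   0.128 54 [ 0.45678343 -0.18370952]
  az [277.86892814 279.77009369] mid 278.8195109190408
  az [276.4639592  280.69560066] mid 278.57977993316564
  foot min z [0.09896878 0.09932222 0.10025292 0.10040698 0.10041353]
```

Emit:
apply_moves:
  increments:
    - {"hand": 1,"translation": [0.0275,-0.013,0.05],"twist": 0}
    - {"hand": 1,"translation": [0,0,0.1],"twist": 0}
    - {"hand": 1,"translation": [0,0,0.06],"twist": 0}
    - {"hand": 1,"translation": [0,0,0.03],"twist": 0}
    - {"hand": 1,"translation": [0,0,0],"twist": 0}
    - {"hand": 1,"translation": [0,0,0],"twist": 0}
    - {"hand": 1,"translation": [0,0,0],"twist": 0}
    - {"hand": 1,"translation": [0,0,0],"twist": 0}

```text
time_s: 7.48
tcp_pos: [0.4524, -0.1872, 0.1495]
tcp_rot: [-3.141, 0.0, -2.868]
wrist_force: [0.8, -0.0, -3.6]
finger_gap: 0.149
grasp_force: 59.1
```

Run:
```python
from h import *
s=read_state(); print(s['tcp_pos'],s['wrist_force'])
a=save('scene','s2');b=save('side','d2')
def crop(c,u,v): return cv2.resize(c['color'][v:v+75,u:u+50],None,fx=8,fy=8,interpolation=cv2.INTER_CUBIC)
I=np.hstack([crop(a,163,135),crop(b,346,150)])
# overlay: expected foot circle (r=15 at z foot) centred on mouth hypothesis
def proj(c,P):
    R=cv2.Rodrigues(c['rvec'])[0]; X=P@R.T+c['tvec'].reshape(3); n=X[:,:2]/X[:,2:]; r2=(n**2).sum(1)[:,None]; n=n*(1+float(c['k1'])*r2); K=c['camera_matrix']; return n@K[:2,:2].T+K[:2,2]
t=np.linspace(0,2*np.pi,120)
zf=s['tcp_pos'][2]-.0735
for c,u,v,off,m in((a,163,135,0,(.4543,-.1846)),(b,346,150,400,(.4533,-.1864))):
    for r,z,col in((.015,zf+.04,(255,255,0)),(.015,zf+.003,(255,255,0)),(.0168,.0705,(0,255,0)),(.034,.0705,(0,255,0))):
        q=(proj(c,np.c_[m[0]+r*np.cos(t),m[1]+r*np.sin(t),0*t+z])-[u,v]+.45)*8+[off,0]
        cv2.polylines(I,[q.round().astype(int)],True,col,1)
cv2.imwrite('pics/c3.png',I)
```

```text
[ 0.45239154 -0.18716129  0.14950834] [ 0.82636808 -0.03481403 -3.62053531]
```

View pics/c3.png

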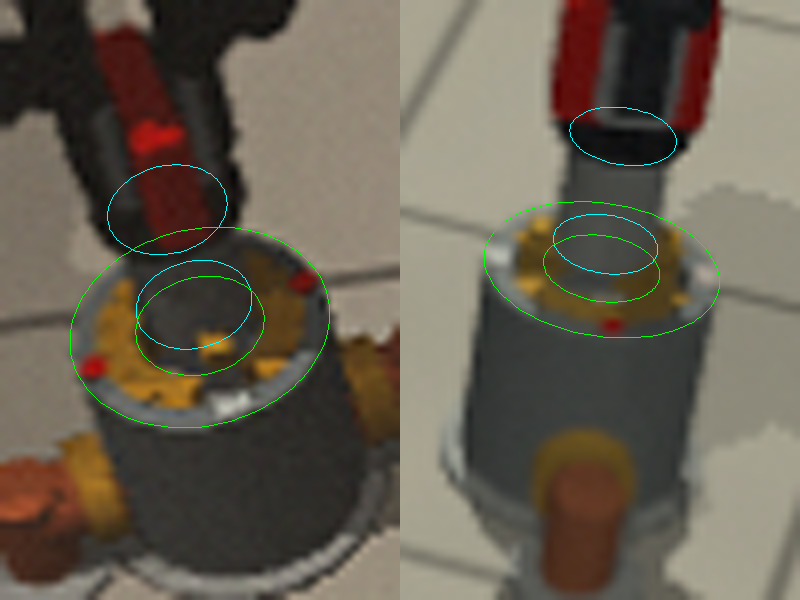

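Side: stem edges 563/663 at row 200 match the overlay (560/665). Scene: the near lug shows at about (213,345). I check that lug against its expected pixel.

Run:
```python
from h import *
a=load('s2');b=load('d2')
K=lambda c:(c['camera_matrix'],np.array([float(c['k1']),0,0,0,0]))
y=np.radians(15.7); e=np.array([np.cos(y),np.sin(y)])
for c,u,v,off,m in((a,163,135,0,(.4543,-.1846)),(b,346,150,400,(.4533,-.1864))):
  for s in(1,-1):
    P=np.array([[*(np.array(m)+s*r*e),z] for r,z in((.022,.084),(.022,.076),(.022,.080),(.0295,.0705))])
    k,d=K(c); q=cv2.projectPoints(P,c['rvec'],c['tvec'],k,d)[0].reshape(-1,2); print(s,((q-[u,v]+.45)*8+[off,0]).round().tolist())
I=a['color'][165:190,180:205]; J=b['color'][168:193,360:385]
I=cv2.resize(np.hstack([a['color'][155:190,170:205],b['color'][160:195,355:390]]),None,fx=11,fy=11,interpolation=cv2.INTER_LANCZOS4)
cv2.imwrite('pics/c4.png',np.clip(I.astype(float)*1.6,0,255).astype(np.uint8))
```

```text
1 [[217.0, 351.0], [222.0, 371.0], [220.0, 361.0], [235.0, 404.0]]
-1 [[164.0, 234.0], [170.0, 254.0], [167.0, 244.0], [165.0, 248.0]]
1 [[531.0, 223.0], [528.0, 246.0], [529.0, 234.0], [499.0, 259.0]]
-1 [[684.0, 236.0], [680.0, 259.0], [682.0, 247.0], [703.0, 276.0]]
```

View pics/c4.png

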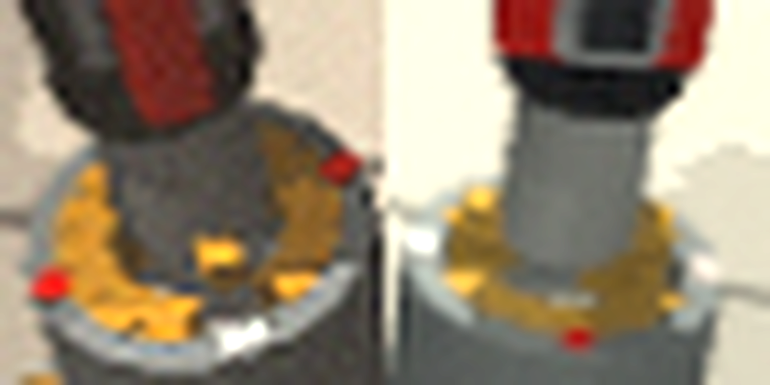

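Both views agree: the stem is centred laterally within about 0.5 mm. I descend gently.

Emit:
apply_moves:
  increments:
    - {"hand": 1,"translation": [0,0,0.02],"twist": 0}
    - {"hand": 1,"translation": [0,0,0.02],"twist": 0}
    - {"hand": 1,"translation": [0,0,0.02],"twist": 0}
    - {"hand": 1,"translation": [0,0,0.01],"twist": 0}
    - {"hand": 1,"translation": [0,0,0],"twist": 0}
    - {"hand": 1,"translation": [0,0,0],"twist": 0}
    - {"hand": 1,"translation": [0,0,0],"twist": 0}

```text
time_s: 8.17
tcp_pos: [0.4522, -0.1871, 0.1423]
tcp_rot: [3.142, 0.0, -2.868]
wrist_force: [-0.3, 0.0, -2.7]
finger_gap: 0.155
grasp_force: 59.1
```

Emit:
apply_moves:
  increments:
    - {"hand": 1,"translation": [0,0,0.01],"twist": 0}
    - {"hand": 1,"translation": [0,0,0.01],"twist": 0}
    - {"hand": 1,"translation": [0,0,0.01],"twist": 0}
    - {"hand": 1,"translation": [0,0,0],"twist": 0}
    - {"hand": 1,"translation": [0,0,0],"twist": 0}

```text
time_s: 8.58
tcp_pos: [0.4521, -0.1871, 0.1392]
tcp_rot: [3.142, -0.0, -2.868]
wrist_force: [-0.7, -0.2, -2.1]
finger_gap: 0.155
grasp_force: 59.1
```

Emit:
apply_moves:
  increments:
    - {"hand": 1,"translation": [0,0,0.01],"twist": 0}
    - {"hand": 1,"translation": [0,0,0.01],"twist": 0}
    - {"hand": 1,"translation": [0,0,0.01],"twist": 0}
    - {"hand": 1,"translation": [0,0,0.01],"twist": 0}
    - {"hand": 1,"translation": [0,0,0],"twist": 0}
    - {"hand": 1,"translation": [0,0,0],"twist": 0}

```text
time_s: 9.08
tcp_pos: [0.4521, -0.187, 0.1352]
tcp_rot: [3.141, -0.0, -2.868]
wrist_force: [-0.2, 0.7, -2.0]
finger_gap: 0.157
grasp_force: 59.1
```

Emit:
apply_moves:
  increments:
    - {"hand": 1,"translation": [0,0,0.01],"twist": 0}
    - {"hand": 1,"translation": [0,0,0.01],"twist": 0}
    - {"hand": 1,"translation": [0,0,0.01],"twist": 0}
    - {"hand": 1,"translation": [0,0,0.01],"twist": 0}
    - {"hand": 1,"translation": [0,0,0],"twist": 0}
    - {"hand": 1,"translation": [0,0,0],"twist": 0}

```text
time_s: 9.58
tcp_pos: [0.4521, -0.1871, 0.1312]
tcp_rot: [3.142, -0.0, -2.868]
wrist_force: [0.2, -0.3, -3.0]
finger_gap: 0.156
grasp_force: 59.1
```

Emit:
apply_moves:
  increments:
    - {"hand": 1,"translation": [0,0,0.01],"twist": 0}
    - {"hand": 1,"translation": [0,0,0.01],"twist": 0}
    - {"hand": 1,"translation": [0,0,0.01],"twist": 0}
    - {"hand": 1,"translation": [0,0,0],"twist": 0}
    - {"hand": 1,"translation": [0,0,0],"twist": 0}

```text
time_s: 10.0
tcp_pos: [0.4521, -0.1871, 0.1282]
tcp_rot: [3.141, -0.0, -2.868]
wrist_force: [0.7, -0.2, -3.2]
finger_gap: 0.156
grasp_force: 59.1
```

Emit:
apply_moves:
  increments:
    - {"hand": 1,"translation": [0,0,0.01],"twist": 0}
    - {"hand": 1,"translation": [0,0,0.01],"twist": 0}
    - {"hand": 1,"translation": [0,0,0],"twist": 0}
    - {"hand": 1,"translation": [0,0,0],"twist": 0}

```text
time_s: 10.33
tcp_pos: [0.4523, -0.1871, 0.1265]
tcp_rot: [-3.142, 0.0, -2.868]
wrist_force: [-1.0, 0.7, 0.8]
finger_gap: 0.152
grasp_force: 59.7
```

Emit:
apply_moves:
  increments:
    - {"hand": 1,"translation": [0,0,0.01],"twist": 0}
    - {"hand": 1,"translation": [0,0,0.01],"twist": 0}
    - {"hand": 1,"translation": [0,0,0.01],"twist": 0}
    - {"hand": 1,"translation": [0,0,0.01],"twist": 0}
    - {"hand": 1,"translation": [0,0,0],"twist": 0}
    - {"hand": 1,"translation": [0,0,0],"twist": 0}
    - {"hand": 1,"translation": [0,0,0],"twist": 0}

```text
time_s: 10.92
tcp_pos: [0.4524, -0.1872, 0.123]
tcp_rot: [-3.141, 0.001, -2.868]
wrist_force: [-1.7, 0.9, 9.9]
finger_gap: 0.154
grasp_force: 61.0
```

Emit:
apply_moves:
  increments:
    - {"hand": 1,"translation": [0,0,0.01],"twist": 0}
    - {"hand": 1,"translation": [0,0,0.01],"twist": 0}
    - {"hand": 1,"translation": [0,0,0.008],"twist": 0}
    - {"hand": 1,"translation": [0,0,0],"twist": 0}
    - {"hand": 1,"translation": [0,0,0],"twist": 0}
    - {"hand": 1,"translation": [0,0,0],"twist": 0}
    - {"hand": 1,"translation": [0,0,0],"twist": 0}

```text
time_s: 11.5
tcp_pos: [0.4524, -0.1872, 0.1206]
tcp_rot: [-3.142, 0.001, -2.868]
wrist_force: [-4.3, 2.4, 16.3]
finger_gap: 0.157
grasp_force: 61.9
```

Emit:
apply_moves:
  increments:
    - {"hand": 1,"translation": [0.005,0.005,0],"twist": 0}
    - {"hand": 1,"translation": [0,0,0],"twist": 0}
    - {"hand": 1,"translation": [0,0,0],"twist": 0.01}
    - {"hand": 1,"translation": [0,0,0],"twist": 0.01}
    - {"hand": 1,"translation": [0,0,0],"twist": 0.01}
    - {"hand": 1,"translation": [0,0,0],"twist": 0}

```text
time_s: 12.0
tcp_pos: [0.4527, -0.1872, 0.1209]
tcp_rot: [-3.141, 0.003, -2.964]
wrist_force: [-2.8, 0.9, 15.1]
finger_gap: 0.153
grasp_force: 61.8
```

```bash
python3 -c "
from h import *
s=read_state();print(s['ft_torque'],s['wrist_force'],s['tcp_pos'],s['tcp_rot'])"
```

```text
[0.17083559 0.60388272 0.01326844] [-2.80459612  0.86897503 15.14456837] [ 0.45271597 -0.18718588  0.12089367] [-3.14053506e+00  2.72059186e-03 -2.96415637e+00]
```

Emit:
apply_moves:
  increments:
    - {"hand": 1,"translation": [0,0,0.003],"twist": 0.02}
    - {"hand": 1,"translation": [0,0,0],"twist": 0.02}
    - {"hand": 1,"translation": [0,0,0],"twist": 0.02}
    - {"hand": 1,"translation": [0,0,0],"twist": 0.02}
    - {"hand": 1,"translation": [0,0,0],"twist": 0.02}
    - {"hand": 1,"translation": [0,0,0],"twist": 0}

```text
time_s: 12.5
tcp_pos: [0.4534, -0.1873, 0.1208]
tcp_rot: [-3.141, 0.004, 3.003]
wrist_force: [-0.4, -0.1, 16.1]
finger_gap: 0.155
grasp_force: 61.8
```

```bash
python3 -c "
from h import *
s=read_state();print(s['ft_torque'],s['wrist_force'],s['tcp_pos'],s['tcp_rot'])"
```

```text
[ 0.03293144  0.31457065 -0.04309031] [-0.40019575 -0.10782513 16.1065949 ] [ 0.45339452 -0.18733402  0.12080172] [-3.14121858  0.0042713   3.00297868]
```

Emit:
apply_moves:
  increments:
    - {"hand": 1,"translation": [0,0,0],"twist": 0.02}
    - {"hand": 1,"translation": [0,0,0],"twist": 0.02}
    - {"hand": 1,"translation": [0,0,0],"twist": 0.02}
    - {"hand": 1,"translation": [0,0,0],"twist": 0.02}
    - {"hand": 1,"translation": [0,0,0],"twist": 0.02}
    - {"hand": 1,"translation": [0,0,0],"twist": 0.02}
    - {"hand": 1,"translation": [0,0,0],"twist": 0.02}
    - {"hand": 1,"translation": [0,0,0],"twist": 0}

```text
time_s: 13.17
tcp_pos: [0.4537, -0.1875, 0.1209]
tcp_rot: [3.14, 0.005, 2.563]
wrist_force: [0.1, -0.5, 14.8]
finger_gap: 0.153
grasp_force: 61.8
```

```bash
python3 -c "
from h import *
s=read_state();print(s['ft_torque'],s['wrist_force'],s['tcp_pos'],s['tcp_rot'])"
```

```text
[-0.0071279   0.1188559  -0.07059848] [ 0.14811116 -0.49459913 14.78107581] [ 0.45372876 -0.18752268  0.12086614] [3.13999553 0.00475872 2.563222  ]
```

Emit:
apply_moves:
  increments:
    - {"hand": 1,"translation": [0,0,0.002],"twist": 0.02}
    - {"hand": 1,"translation": [0,0,0],"twist": 0.02}
    - {"hand": 1,"translation": [0,0,0],"twist": 0.02}
    - {"hand": 1,"translation": [0,0,0],"twist": 0.02}
    - {"hand": 1,"translation": [0,0,0],"twist": 0.02}
    - {"hand": 1,"translation": [0,0,0],"twist": 0.02}
    - {"hand": 1,"translation": [0,0,0],"twist": 0.02}
    - {"hand": 1,"translation": [0,0,0],"twist": 0.02}
    - {"hand": 1,"translation": [0,0,0],"twist": 0}

```text
time_s: 13.92
tcp_pos: [0.4538, -0.1876, 0.1206]
tcp_rot: [3.138, 0.004, 2.061]
wrist_force: [-0.1, -0.9, 16.0]
finger_gap: 0.156
grasp_force: 61.8
```

```bash
python3 -c "
from h import *
s=read_state();print(s['ft_torque'],s['wrist_force'],s['tcp_pos'],s['tcp_rot'])"
```

```text
[ 0.00924197  0.09983308 -0.05602005] [-0.14107178 -0.9240003  15.98427559] [ 0.45379712 -0.18762439  0.12064948] [3.13790668 0.00351181 2.06062163]
```

Emit:
apply_moves:
  increments:
    - {"hand": 1,"translation": [0,0,0],"twist": 0.016}
    - {"hand": 1,"translation": [0,0,0],"twist": 0.016}
    - {"hand": 1,"translation": [0,0,0],"twist": 0.014}
    - {"hand": 1,"translation": [0,0,0],"twist": 0}
    - {"hand": 1,"translation": [0,0,0],"twist": 0}
    - {"hand": 1,"translation": [0,0,0],"twist": 0}

```text
time_s: 14.42
tcp_pos: [0.4538, -0.1877, 0.1207]
tcp_rot: [3.137, 0.003, 1.92]
wrist_force: [-0.1, -0.7, 16.2]
finger_gap: 0.153
grasp_force: 61.8
```

```bash
python3 -c "
from h import *
s=read_state();print(s['ft_torque'],s['wrist_force'],s['tcp_pos'],s['tcp_rot'])"
```

```text
[ 0.02808276  0.08561401 -0.0466775 ] [-0.12581679 -0.66934121 16.23729218] [ 0.45378609 -0.18768722  0.1206778 ] [3.13732649e+00 2.90986164e-03 1.91965636e+00]
```

Emit:
apply_moves:
  increments:
    - {"hand": 1,"translation": [0,0,-0.01],"twist": 0}
    - {"hand": 1,"translation": [0,0,-0.01],"twist": 0}
    - {"hand": 1,"translation": [0,0,-0.01],"twist": 0}
    - {"hand": 1,"translation": [0,0,-0.01],"twist": 0}
    - {"hand": 1,"translation": [0,0,0],"twist": 0}
    - {"hand": 1,"translation": [0,0,0],"twist": 0}
    - {"hand": 1,"translation": [0,0,0],"twist": 0}

```text
time_s: 15.0
tcp_pos: [0.4537, -0.1876, 0.1241]
tcp_rot: [3.138, 0.003, 1.92]
wrist_force: [3.1, -0.9, 6.9]
finger_gap: 0.156
grasp_force: 60.5
```

```bash
python3 -c "
from h import *
s=read_state();print(s['ft_torque'],s['wrist_force'],s['tcp_pos'],s['tcp_rot'])"
```

```text
[-0.21891519 -0.55865868 -0.05846813] [ 3.08358966 -0.92306575  6.93853512] [ 0.45370156 -0.1875888   0.12413315] [3.13773615 0.00315163 1.91986103]
```

Emit:
apply_moves:
  increments:
    - {"hand": 1,"translation": [0,0,-0.01],"twist": 0}
    - {"hand": 1,"translation": [0,0,-0.003],"twist": 0}
    - {"hand": 1,"translation": [0,0,0],"twist": 0}
    - {"hand": 0.8,"translation": [0,0,0],"twist": 0}
    - {"hand": 0.7,"translation": [0,0,0],"twist": 0}
    - {"hand": 0.5,"translation": [0,0,0],"twist": 0}
    - {"hand": 0.3,"translation": [0,0,0],"twist": 0}
    - {"hand": 0.3,"translation": [0,0,0],"twist": 0}
    - {"hand": 0.3,"translation": [0,0,0],"twist": 0}

```text
time_s: 15.75
tcp_pos: [0.4513, -0.1866, 0.1241]
tcp_rot: [-3.141, -0.0, 1.92]
wrist_force: [1.1, -0.1, 0.8]
finger_gap: 0.703
grasp_force: 0.0
```

Emit:
apply_moves:
  increments:
    - {"hand": 0.3,"translation": [0,0,-0.1],"twist": 0}
    - {"hand": 0.3,"translation": [0,0,-0.2],"twist": 0}
    - {"hand": 0.3,"translation": [0,0,-0.3],"twist": 0}
    - {"hand": 0.3,"translation": [0,0,-0.3],"twist": 0}
    - {"hand": 0.3,"translation": [0,0,-0.1],"twist": 0}
    - {"hand": 0.3,"translation": [0,0,0],"twist": 0}
    - {"hand": 0.3,"translation": [0,0,0],"twist": 0}
    - {"hand": 0.3,"translation": [0,0,0],"twist": 0}

```text
time_s: 16.42
tcp_pos: [0.451, -0.1863, 0.2236]
tcp_rot: [-3.141, -0.001, 1.92]
wrist_force: [-0.6, 0.8, -0.7]
finger_gap: 0.703
grasp_force: 0.0
```

Run:
```python
from h import *
s=read_state(); print(s['tcp_pos'],s['wrist_force'],s['finger_gap'])
a=save('scene','s3');b=save('side','d3');w=save('wrist','w3')
for c in(a,b,w): print(handle(c,.454,-.186,.1385,.006))
def crop(c,u,v): return cv2.resize(c['color'][v:v+75,u:u+50],None,fx=8,fy=8,interpolation=cv2.INTER_CUBIC)
cv2.imwrite('pics/c5.png',np.hstack([crop(a,163,135),crop(b,346,150)]))
```

```text
[ 0.45101274 -0.1862733   0.22355563] [-0.62672226  0.75839881 -0.70150809] 0.702644865850184
(120, np.float64(0.13743278293122663), ((455.73077392578125, -186.02630615234375), (14.508743286132812, 41.990543365478516), 19.05934715270996))
(68, np.float64(0.138197459771852), ((453.77264404296875, -182.95718383789062), (13.580118179321289, 37.95663070678711), 22.6838436126709))
(1102, np.float64(0.13771677062554633), ((452.1773681640625, -189.1375732421875), (13.594749450683594, 43.55284881591797), 20.65458869934082))
```

View pics/c5.png

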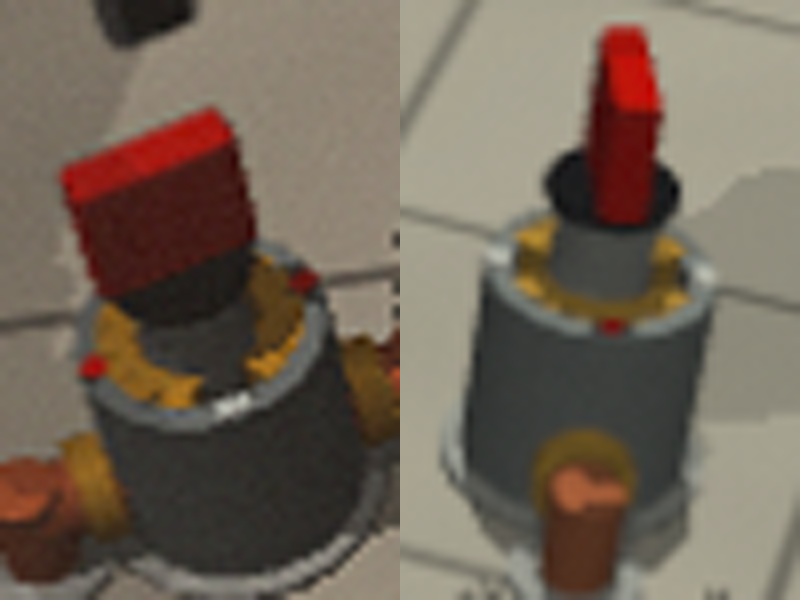

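The handle lies in line with the red dots (110° measured, 109.5° wanted). Its top is at 0.138 m, which puts the foot about 18.8 mm below the mouth. It stands upright and free of the gripper.

```bash
python3 -c "
from station import manip
print(manip.job_done())"
```

```text
the job is handed in; nothing more can be done
None
```

The insert is locked in the filter, with its handle in line with the red dots and the foot about 19 mm below the mouth. It was let go and handed in at about 16.5 s; the highest force I read on the filter was about 20 N, and the bystander items were left alone.

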